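Fit a filter in the print studio's fume extractor

TASK

Put a filter in the bench fume extractor: squeeze the two snap tabs at its front together so that its cover springs ajar, swing the cover right up until it stands nearly upright, and lay the one cassette that fits the bay flat on its floor. Then swing the cover down and press it fully shut so that both tabs snap over it again. Leave the other cassettes and everything else on the bench where they are.

Things in the scene. Friction and masses are not known exactly. Their poses are not given: they have to be found in the camera images.
- extractor: Grey metal box fixed to the bench, 150 (x) x 200 (y) x 80 high (mm), walls round an open bay. Origin: centre of its underside; its -x side is the front (roughly to the robot), z up. A step 62 deep (x -137 to -75), 80 wide, 45 high at the front lies under the two snap tabs. A round exhaust stub, 64 diameter, sticks out 50 at the back, 40 up.
- tabs (a point): Midway between the finger pads of the two snap tabs, 112 in front of the extractor's origin, 85 above the bench; axes as the extractor. Each black pad is an upright plate 36 long (x), 12 thick (y), from 48 to 104 above the bench; outer faces 24 to either side (48 apart when out, 30 fully squeezed). Squeeze both together along y from outside; 20 N is ample.
- hooks (a point): Midway between the tabs' hooks, 64 in front of the extractor's origin, 89 above the bench. An arm runs back from each pad to a hook in the notch of the cover, pointing outwards over the cover's edge: hooks 18 long (x), out to 35 either side, 89 to 104 above the bench, sloped on top. Both must be in together to free the cover.
- tab_left (a joint): Snap tab of the extractor, the +y one of the pair. Value in m, 0 = fully out (hook over the cover), grows to 0.009 as it is squeezed towards the other tab; the hook is clear of the cover beyond 0.006. A spring pushes it out (about 1.4 N at 0, 3 N at 0.005, 4.5 N at 0.009).
- tab_right (a joint): Snap tab of the extractor, the -y one of the pair. Value in m, 0 = fully out (hook over the cover), grows to 0.009 as it is squeezed towards the other tab; the hook is clear of the cover beyond 0.006. A spring pushes it out (about 1.4 N at 0, 3 N at 0.005, 4.5 N at 0.009).
- cover (a joint): Angle of the cover, rad: 0 shut, grows as its front rises; 1.55 is the stop, nearly upright. Latched it rests at 0 to 0.02. Released, a spring pin lifts it to about 0.25; above that it stays where it is left (stiff hinge, 0.11 Nm; cover 0.12 kg). Pressing it shut near the front edge takes about 9 N: it wedges the hooks in, which snap over it at about 0.01.
- pin (a point): Where the steel spring pin (10 diameter, 62 in front of the extractor's origin, y +70) meets the shut cover's underside; it rises 34 when the cover is released.
- cover_hinge (a point): Middle of the cover's hinge line, which runs along the extractor's y at its back top, 70 behind its origin, 83 above the bench; axes as the extractor, does not turn with the cover.
- cover_edge (a point): Middle of the cover's front edge, on its underside, 148 from the hinge; turns with the cover. The cover is a grey louvred plate 200 wide, 4 thick (underside at hinge height when shut). A notch 60 wide, 30 deep in the middle of this edge leaves two wings, 30 to 100 off the middle, which overhang the box's front by 3.
- cover_bar (a point): Middle of the top of a bar on the cover's upper face, 103 from the hinge: 80 long (y), 10 thick, standing 13 proud of the plate; turns with the cover.
- bay (a point): Centre of the floor of the filter bay, 35 above the bench; axes as the extractor. The bay is 78 (x) by 138 (y), 45 deep, open upward under the cover.
- filter_slim: Cassette that fits the bay: oblong frame 70 (x) x 130 (y) x 22 high; either way round. On top, in the middle, stands a rib to pinch: 50 long along the cassette's x, 10 thick along its y, rising 16 above the 22 high frame (z 22 to 38). White plastic with grey pleats, about 0.15 kg. Origin: centre of the underside; z up.
- filter_square: Spare cassette that does not fit: square frame 96 x 96 x 22 high. On top, in the middle, stands a rib to pinch: 50 long along the cassette's x, 10 thick along its y, rising 16 above the 22 high frame (z 22 to 38). White plastic with grey pleats, about 0.15 kg. Origin: centre of the underside; z up.
- filter_round: Spare cassette that does not fit: round frame 104 diameter x 22 high. On top, in the middle, stands a rib to pinch: 50 long along the cassette's x, 10 thick along its y, rising 16 above the 22 high frame (z 22 to 38). White plastic with grey pleats, about 0.15 kg. Origin: centre of the underside; z up.
- ink_tin: Bystander: closed dark steel ink tin, 84 diameter x 70 high (mm); origin under its middle.
- tub: Bystander: open white plastic tub, 110 diameter at the rim, 105 high (mm); origin under its middle.
- wash_bottle: Bystander: blue bottle with yellow cap, 60 diameter x 120 high (mm); origin under its middle.
- palette_knife: Bystander: palette knife lying flat, handle towards its own -x, about 200 long (mm); origin under its middle.
- cork_block: Bystander: cork block 100 x 65 x 45 high (mm); origin under its middle.
Mind the look-alikes: they are no part of the job. What is shaped like the filter_slim but green or pink is not meant.

How it is judged:
By the outcome, as a careful person would: the job done as asked, in the order asked, and still so for the second after the job is handed in, with the robot touching nothing.
It also fails if it takes over 67 s, if anything falls off the work surface, if the arm or the gripper's body presses on something with over 40 N, if the wrist force passes 120 N, or if a joint passes its speed limit or range.

ROBOT

A 7-joint arm with a two-finger parallel gripper is mounted at the origin on the work surface. World frame = base frame: x ahead of the robot, y to its left, z up, the work surface at z = 0. Lengths are in m, angles in rad, forces in N, time in s.
With the tool pointing down it reaches from about 0.4 to 0.875 m from the base axis. Payload 4.4 kg.
Tool frame: the origin (TCP) lies between the finger pads; the fingertips stand 14 mm ahead of it and the grasp point (between the pads) lies 5 mm behind it; z points along the fingers, y is the line along which they close (so a half turn about z gives the same grasp; the last joint's range is limited). The gripper opens to 85 mm and grips with 20 to 120 N. Pads are 22 mm wide; open, the fingers measure 114 mm over their backs; the gripper's body (76 mm by 85 mm) begins 54 mm behind the grasp point. The pads swing forward as they close: fully open they stand 13 mm farther back than shut.
Start: joints at [1.131, 0.628, 0.038, 1.517, -0.027, 0.996, -0.02], TCP at [0.237, -0.605, 0.245] pointing down, gripper open.
Joint ranges: [-3.06, 3.06], [-0.37, 2.12], [-1.25, 1.32], [0.18, 2.47], [-1.1, 4.24], [0.23, 1.98], [-2.94, 2.94]. Speed limits (rad/s): [2.57, 2.57, 3.14, 3.14, 3.14, 3.14, 3.14].

INTERFACE

Orientations are given as a rotation vector (axis times angle).
In Python, from plant import env gives the robot as it stands.
- The arm moves only by the tool drive_tool, never from a script. Its argument "plan" is a list of rows, each a list of 6 numbers: the shift along the tool's x, y, z in units of 50 mm (1.0 is 50 mm), then the turn, a rotation vector about the tool's x, y, z in units of 8 degrees (1.0 is 8 degrees). A call has 1 to 8 rows; each row shifts and turns the commanded pose from where the row before left it, along the tool's axes as they then stand; what a row does not reach is not made up. A row lasts 1/8 s, in which the tool goes at most 62.5 mm and 10.7 degrees, less where a joint would pass 70% of its speed; a pose out of reach is approached as far as the arm can. A call is refused whole if a number of a shift passes 1 or a number of a turn 1, either way. A call with a gripper value outside its range is refused whole. "gripper" is the gripper command: -1 is shut, 1 is fully open, values between are in proportion, set as the call begins (left out, the last holds). The fingers move at their own pace and stop on an object; "squeeze" is the grip in N (left out, the last holds). Time passes only in rows, so rows that do not move let the fingers close. It gives the time, the measured TCP pose, the force, the opening and the grip force at its end, in the units of the state.
- env.read_state(): the state, without advancing time (a new reading comes with each control period).
- env.get_image(name): name is "side" or "top"; returns the picture (420x560x3 uint8, red, green, blue); there is no depth.
- env.calibration(name): a dict with "fovy" (degrees; the focal length in pixels is half the picture's height over the tangent of half this angle, whatever the lens; pixels are square), "cx", "cy" (the principal point, pixels), "world_to_cam" (4x4, takes a point from world to camera coordinates). Camera axes: x right, y down, z forward; pixel columns grow to the right and rows downward; lengths in m; the calibration is good to about 2 mm. A picture is of the moment at which its call begins. calibration takes no time and is no camera call.
- env.sign_off(): hands the job in; it is judged then, once.
The state is a dict: "time": time; "joint_pos": joint angles; "qd": joint speeds; "tau": joint torques, N m; "eef_pos": TCP position; "tool_rot": TCP orientation; "contact_force": force on the tool from outside, world axes, zero at the start; "moment": the same for the moment, N m; "grip_width": finger opening in m; "gripper_force": force on a finger pad.
Only numpy, scipy, OpenCV 4.12 (cv2) and the standard library are available. Lean on these libraries where they do the work, as an engineer would, in place of code of your own. Each camera call takes 0.05 s, during which the arm holds its last target. There are 200 camera calls.

## Working session

There is one attempt and no reset: what is moved stays moved. The work goes in short steps, Python scripts to look and compute and a tool call to move; the robot and the scene stay as the last step left them, time stands still between calls to the robot, and variables do not carry over. Pictures are saved under pics/ and viewed, at most 10 in all, crops included, and the job is handed in when it is done.

Besides the shell and the picture viewer there is one more tool, called by a JSON object that holds its "name" and its "arguments". drive_tool: Moves the arm, as the interface text tells. Its arguments: {"type":"object","properties":{"plan":{"type":"array","items":{"type":"array","items":{"type":"number"}}},"gripper":{"type":"number"},"squeeze":{"type":"number"}},"required":["plan"]}

```bash
mkdir -p pics; ls; python3 - <<'E'
from plant import env
import cv2
for n in("side","top"):
    cv2.imwrite(f"pics/{n}0.png",cv2.resize(env.get_image(n)[:,:,::-1],(800,600),interpolation=cv2.INTER_CUBIC))
    c=env.calibration(n);print(n,c)
print(env.read_state())
E
```

```text
pics
side {'fovy': 50.48387525162451, 'cx': 286.9922743718069, 'cy': 210.6631495934448, 'world_to_cam': array([[-0.96770651, -0.2517046 , -0.0137441 ,  0.48337719],
       [-0.16274548,  0.66547042, -0.72846621,  0.21360851],
       [ 0.19250459, -0.70270471, -0.68494385,  0.94109376],
       [ 0.        ,  0.        ,  0.        ,  1.        ]])}
top {'fovy': 57.47632164674931, 'cx': 281.7859425702267, 'cy': 203.76019447498956, 'world_to_cam': array([[-0.02134407, -0.99973533, -0.00858455, -0.07762997],
       [-0.99145032,  0.0222712 , -0.12857005,  0.50564711],
       [ 0.12872721,  0.00576695, -0.99166327,  0.99939466],
       [ 0.        ,  0.        ,  0.        ,  1.        ]])}
{'time': 0.1, 'joint_pos': array([ 1.13118705,  0.62927017,  0.03846359,  1.51830523, -0.02700276,
        0.9963042 , -0.02001353]), 'qd': array([-0.00121407, -0.00242544,  0.00072764, -0.00396561,  0.00039953,
        0.0023256 ,  0.00119943]), 'tau': array([ 3.28978676e-03, -5.64529467e+01,  1.23064287e+00, -1.93970811e+01,
        1.12876471e-02,  5.47943346e-03,  6.18159493e-05]), 'eef_pos': array([ 0.23717076, -0.60458509,  0.24445875]), 'tool_rot': array([-3.08518612e+00, -5.83395671e-01,  5.59757521e-04]), 'contact_force': array([ 0.32054849, -0.60859727, -0.36132751]), 'moment': array([-0.03266959,  0.0201741 , -0.0053284 ]), 'gripper_force': 0.0, 'grip_width': 0.0854932017487026}
```

View pics/top0.png

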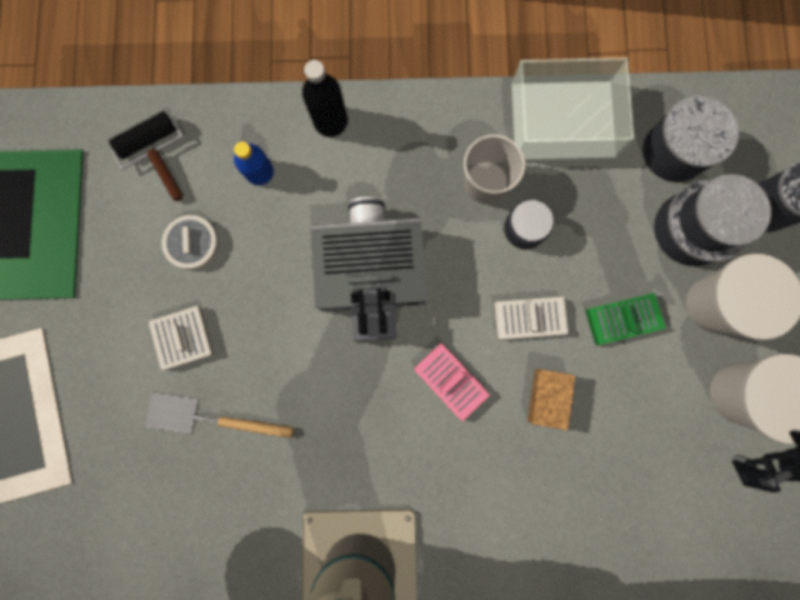

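View pics/side0.png

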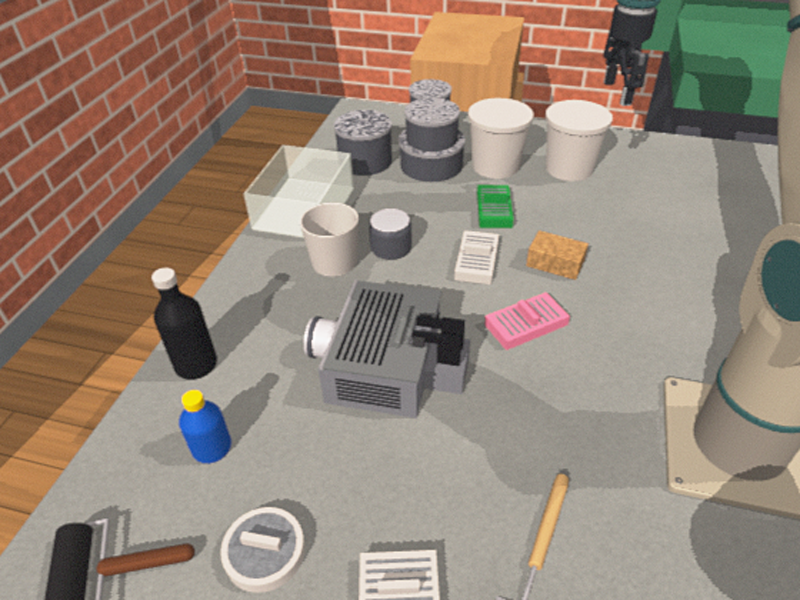

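The top view shows the extractor at about (370,265), with its tabs at (373,310). Cassettes that could be meant: white oblong (532,317), green (626,318), pink (452,382), white square (180,338) and white round (188,242). The white oblong one is the filter_slim, because it is oblong and white. I'll confirm this in an enlarged crop.

```bash
python3 - <<'E'
from plant import env
import cv2
im=env.get_image("top")[:,:,::-1]
cv2.imwrite("pics/crop1.png",cv2.resize(im[130:280,205:405],(800,600),interpolation=cv2.INTER_CUBIC))
E
cat > h.py <<'E'
from plant import env
import numpy as np
from scipy.spatial.transform import Rotation as R
def ray(n,u,v):
    c=env.calibration(n);f=210/np.tan(np.radians(c['fovy']/2));T=c['world_to_cam']
    d=T[:3,:3].T@np.array([(u-c['cx'])/f,(v-c['cy'])/f,1]);return -T[:3,:3].T@T[:3,3],d
def at(n,u,v,z):
    o,d=ray(n,u,v);return o+d*(z-o[2])/d[2]
def proj(n,p):
    c=env.calibration(n);f=210/np.tan(np.radians(c['fovy']/2));T=c['world_to_cam']
    q=T[:3,:3]@np.asarray(p)+T[:3,3];return np.array([q[0]/q[2]*f+c['cx'],q[1]/q[2]*f+c['cy']])
def st():
    s=env.read_state();print("t",round(s['time'],2),s['eef_pos'].round(4),"rv",s['tool_rot'].round(3),"\nR",R.from_rotvec(s['tool_rot']).as_matrix().round(3).tolist(),"F",s['contact_force'].round(1),"w",round(s['grip_width'],4));return s
E
```

```text
(no output)
```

View pics/crop1.png

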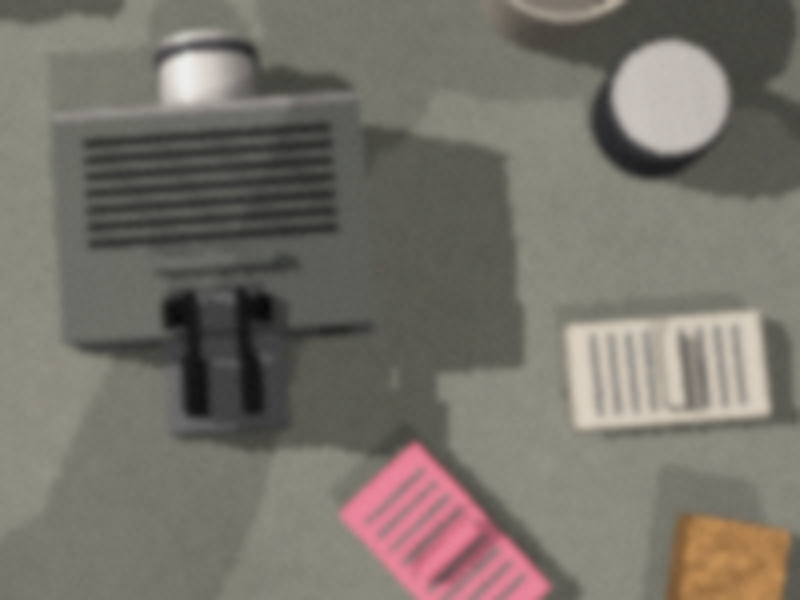

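The crop confirms it. The white oblong cassette has corners (565,325), (760,311), (770,415), (577,430) and its rib at (680,368). The pads are at (198,388) and (252,385). The cover's front corners are (68,343) and (372,326), and its rear corners are (55,118) and (358,97).

```bash
python3 - <<'E'
from h import *
P=lambda x,y,z:at("top",205+x/4-.375,130+y/4-.375,z)
c=[P(*q,.087) for q in((68,343),(372,326),(55,118),(358,97))]
print(np.round(c,4)); d=c[0]-c[1];d2=c[2]-c[3]
print("yaw",[np.degrees(np.arctan2(-v[0],v[1])) for v in(d,d2,)], np.linalg.norm(d),np.linalg.norm(d2))
y=np.arctan2(-(d+d2)[0],(d+d2)[1]);ex=np.array([np.cos(y),np.sin(y),0]);ey=np.array([-ex[1],ex[0],0])
o=(c[0]+c[1])/2+.078*ex;o[2]=0;print("origin",o,"yaw",np.degrees(y))
pl,pr=P(198,388,.104),P(252,385,.104)
print("pads mid",(pl+pr)/2,"vs",o-.112*ex, "gap",np.linalg.norm(pl-pr),"alt orig",(pl+pr)/2+.112*ex)
print("step front",(P(172,433,.045)+P(287,427,.045))/2+.137*ex)
# side check
for p in((-.078,.1,.085),(-.078,-.1,.085),(-.112,0,.104)):print("side proj 800",(proj("side",o+p[0]*ex+p[1]*ey+[0,0,p[2]])+.5)*800/560)
s=[P(*q,.022) for q in((565,325),(760,311),(770,415),(577,430))]
m=np.mean(s,0);l=s[0]-s[1]+s[3]-s[2];print("slim",m,"yaw",np.degrees(np.arctan2(-l[0],l[1])),np.linalg.norm(l)/2)
print("rib",P(680,366,.038))
print("bay",o,"tin",P(670,98,.07))
st()
E
```

```text
[[ 0.4704  0.0646  0.087 ]
 [ 0.4769 -0.1289  0.087 ]
 [ 0.6171  0.0729  0.087 ]
 [ 0.6264 -0.1238  0.087 ]]
yaw [np.float64(1.9424257668391012), np.float64(2.7135181073581913)] 0.1935906644640371 0.19688240585668804
origin [ 0.55159726 -0.02895242  0.        ] yaw 2.331222193103852
pads mid [ 0.43929041 -0.03589361  0.104     ] vs [ 0.43968996 -0.03350816  0.        ] gap 0.03363490415476779 alt orig [ 0.55119772 -0.03133786  0.104     ]
step front [ 0.55170345 -0.02922756  0.045     ]
side proj 800 [418.06991658 384.41502136]
side proj 800 [442.377225   293.35927567]
side proj 800 [452.92173899 330.28291177]
slim [ 0.44973878 -0.32995495  0.022     ] yaw 3.0181443160149537 0.13129288346810153
rib [ 0.45101786 -0.33441677  0.038     ]
bay [ 0.55159726 -0.02895242  0.        ] tin [ 0.62537272 -0.32958257  0.07      ]
t 0.15 [ 0.2372 -0.6047  0.2446] rv [-3.085 -0.583  0.   ] 
R [[0.931, 0.365, -0.001], [0.365, -0.931, 0.001], [-0.0, -0.001, -1.0]] F [-0.1 -0.   0.7] w 0.0851
```

{"name": "drive_tool", "arguments": {"plan": [[0, 0, 0, 0, 0, 0.8], [0, 0, 0, 0, 0, 0.8], [0, 0, 0, 0, 0, 0.79], [0.4, -1, 0, 0, 0, 0], [0.4, -1, 0, 0, 0, 0], [0.4, -1, 0, 0, 0, 0], [0.4, -1, 0, 0, 0, 0], [0.4, -1, 0, 0, 0, 0]], "gripper": 1, "squeeze": 20}}

```text
time: 1.15
eef_pos: [0.3277, -0.3495, 0.2453]
tool_rot: [-3.141, -0.063, -0.0]
contact_force: [0.9, 0.9, 0.0]
grip_width: 0.0853
gripper_force: 0.0
```

{"name": "drive_tool", "arguments": {"plan": [[0.4, -1, 0, 0, 0, 0], [0.4, -1, 0, 0, 0, 0], [0.4, -1, 0, 0, 0, 0], [0.4, -1, 0, 0, 0, 0], [0.4, -1, 0, 0, 0, 0], [0.3, -0.8, 0, 0, 0, 0], [0.19, -0.43, 0, 0, 0, 0], [0, 0, 0, 0, 0, 0]]}}

```text
time: 2.15
eef_pos: [0.4396, -0.0334, 0.2452]
tool_rot: [-3.14, -0.069, -0.0]
contact_force: [0.0, -0.2, -0.2]
grip_width: 0.0852
gripper_force: 0.0
```

```bash
python3 -c "
from h import *
st()"
```

```text
t 2.15 [ 0.4396 -0.0334  0.2452] rv [-3.14  -0.069 -0.   ] 
R [[0.999, 0.044, 0.0], [0.044, -0.999, 0.0], [0.0, -0.0, -1.0]] F [ 0.  -0.2 -0.2] w 0.0852
```

{"name": "drive_tool", "arguments": {"plan": [[0, 0.02, 0.8, 0, 0, 0], [0, 0, 0.8, 0, 0, 0], [0, 0, 0.8, 0, 0, 0], [0, 0, 0.5, 0, 0, 0], [0, 0, 0.24, 0, 0, 0], [0, 0, 0, 0, 0, 0]]}}

```text
time: 2.9
eef_pos: [0.4388, -0.0369, 0.088]
tool_rot: [3.141, 0.061, -0.002]
contact_force: [-0.4, 0.5, 0.4]
grip_width: 0.0852
gripper_force: 0.0
```

{"name": "drive_tool", "arguments": {"plan": [[0, 0, 0, 0, 0, 0], [0, 0, 0, 0, 0, 0], [0, 0, 0, 0, 0, 0], [0, 0, 0, 0, 0, 0], [0, 0, 0, 0, 0, 0], [0, 0, 0, 0, 0, 0], [0, 0, 0, 0, 0, 0], [0, 0, 0, 0, 0, 0]], "gripper": -1, "squeeze": 22}}

```text
time: 3.9
eef_pos: [0.4395, -0.0346, 0.0894]
tool_rot: [-3.14, -0.066, -0.002]
contact_force: [-1.4, 3.5, 11.7]
grip_width: 0.0272
gripper_force: 22.3
```

```bash
python3 - <<'E'
from h import *
import cv2
st()
im=env.get_image("side")[:,:,::-1]
cv2.imwrite("pics/s1.png",cv2.resize(im[170:320,190:390],(800,600),interpolation=cv2.INTER_CUBIC))
E
```

```text
t 3.9 [ 0.4395 -0.0346  0.0894] rv [-3.14e+00 -6.60e-02 -2.00e-03] 
R [[0.999, 0.042, 0.001], [0.042, -0.999, 0.001], [0.001, -0.001, -1.0]] F [-1.4  3.5 11.7] w 0.0272
```

View pics/s1.png

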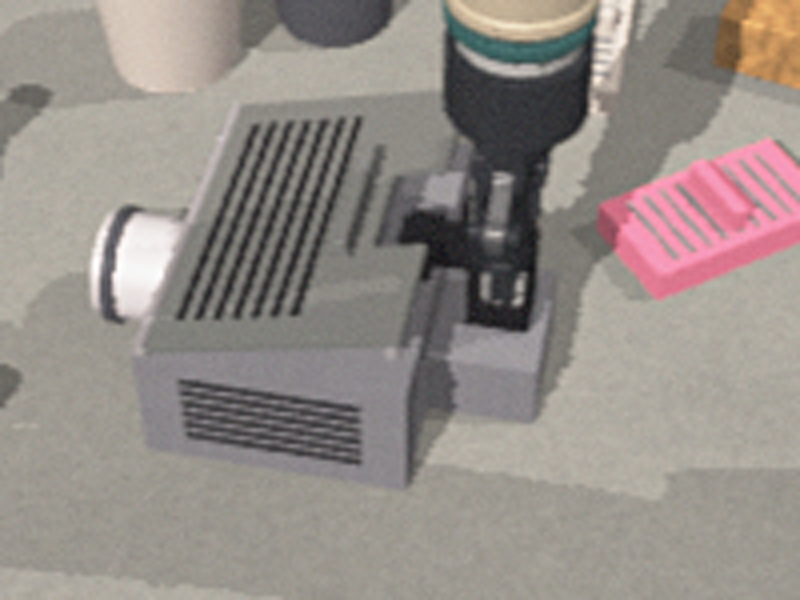

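The crop shows the tabs squeezed at (500,290). The cover's front corner is near (400,350), higher than its shut position at about 396, so it looks ajar. I'll open the gripper, back up and check.

{"name": "drive_tool", "arguments": {"plan": [[0, 0, 0, 0, 0, 0], [0, 0, 0, 0, 0, 0], [0, 0, 0, 0, 0, 0], [0, 0, 0, 0, 0, 0], [0, 0, -0.7, 0, 0, 0], [0, 0, -0.9, 0, 0, 0], [0, 0, -0.9, 0, 0, 0], [-0.9, 0, -0.2, 0, 0, 0]], "gripper": 1}}

```text
time: 4.95
eef_pos: [0.3986, -0.038, 0.226]
tool_rot: [3.14, 0.063, 0.015]
contact_force: [-0.7, 0.6, -0.7]
grip_width: 0.0856
gripper_force: 0.0
```

```bash
python3 - <<'E'
from h import *
import cv2
st()
im=env.get_image("side")[:,:,::-1]
cv2.imwrite("pics/s2.png",cv2.resize(im[170:320,190:390],(800,600),interpolation=cv2.INTER_CUBIC))
o=np.array([.5515,-.0297,0]);y=np.radians(2.4);ex=np.array([np.cos(y),np.sin(y),0]);ey=np.array([-ex[1],ex[0],0])
for a in(0,.25):
  for yy in(.1,-.1,.03):
    print(a,yy,((proj("side",o+(.07-.148*np.cos(a))*ex+yy*ey+[0,0,.085+.148*np.sin(a)])-[190,170])*4).round())
E
```

```text
t 4.95 [ 0.3986 -0.038   0.226 ] rv [3.14  0.063 0.015] 
R [[0.999, 0.04, 0.01], [0.04, -0.999, -0.0], [0.01, 0.001, -1.0]] F [-0.7  0.6 -0.7] w 0.0856
0 0.1 [409. 393.]
0 -0.1 [477. 138.]
0 0.03 [435. 296.]
0.25 0.1 [400. 346.]
0.25 -0.1 [470.  91.]
0.25 0.03 [427. 248.]
```

View pics/s2.png

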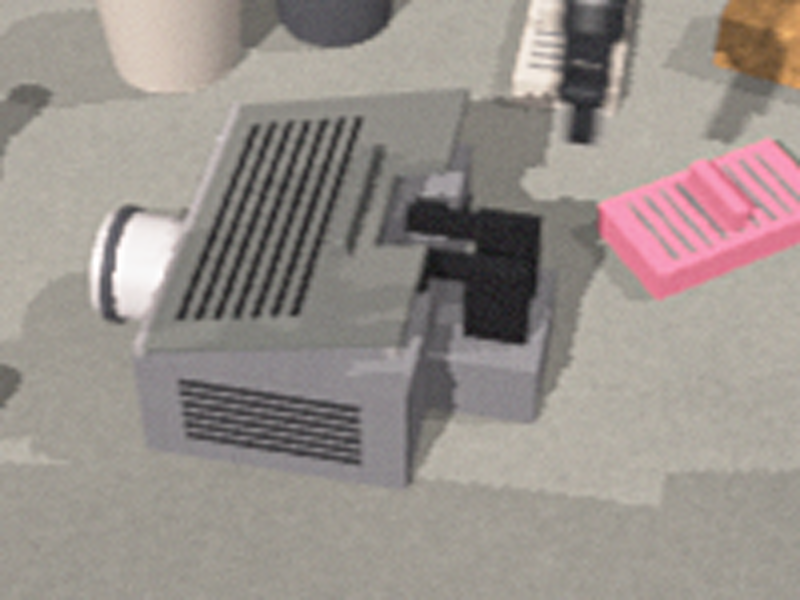

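The view confirms the cover is ajar at about 0.25, with its corners at (400,347) and (470,91). Next I'll shut the gripper, tilt it 45° forward and hook it under the right wing, away from the pin.

{"name": "drive_tool", "arguments": {"plan": [[0.2, 0.7, 0, 0, 0, 0], [0.23, 0.64, 0, 0, 0, 0], [0, 0, 0, 0, 0.94, 0], [0, 0, 0, 0, 0.94, 0], [0, 0, 0, 0, 0.94, 0], [0, 0, 0, 0, 0.94, 0], [0, 0, 0, 0, 0.94, 0], [0, 0, 0, 0, 0.94, 0]], "gripper": -1}}

```text
time: 6.0
eef_pos: [0.4007, -0.091, 0.2584]
tool_rot: [-2.986, -0.075, -0.697]
contact_force: [-0.0, 0.2, 1.1]
grip_width: -0.0
gripper_force: 0.0
```

```bash
cat >> h.py <<'E'
O=np.array([.5515,-.0297,0]);_y=np.radians(2.4)
E=np.array([[np.cos(_y),-np.sin(_y),0],[np.sin(_y),np.cos(_y),0],[0,0,1]])
def go(*pts):
    """tool-axis units from measured pose through extractor-frame points"""
    s=st();Rm=R.from_rotvec(s['tool_rot']).as_matrix();p=s['eef_pos']
    print("extr",(E.T@(p-O)).round(4))
    for q in pts:
        w=O+E@np.array(q);print(q,"->",(Rm.T@(w-p)/.05).round(2));p=w
E
python3 -c "
from h import *
go((-.135,-.068,.105),(-.084,-.068,.107),(-.0705,-.068,.149),(-.0453,-.068,.1826),(-.0076,-.068,.2027),(.0245,-.068,.209),(.0473,-.068,.207))
print(env.read_state()['joint_pos'].round(2))"
```

```text
t 6.0 [ 0.4007 -0.091   0.2584] rv [-2.986 -0.075 -0.697] 
R [[0.896, 0.065, 0.44], [0.031, -0.996, 0.084], [0.444, -0.061, -0.894]] F [-0.   0.2  1.1] w -0.0
extr [-0.1533 -0.055   0.2584]
(-0.135, -0.068, 0.105) -> [-1.03  0.46  2.89]
(-0.084, -0.068, 0.107) -> [0.93 0.02 0.42]
(-0.0705, -0.068, 0.149) -> [ 0.61 -0.05 -0.63]
(-0.0453, -0.068, 0.1826) -> [ 0.75 -0.03 -0.38]
(-0.0076, -0.068, 0.2027) -> [ 0.85 -0.01 -0.03]
(0.0245, -0.068, 0.209) -> [0.63 0.01 0.17]
(0.0473, -0.068, 0.207) -> [0.39 0.01 0.24]
[ 0.45  0.16 -0.12  2.46 -1.04  0.24 -0.2 ]
```

Only about 26° of tilt is reachable here, which is still enough to hook the wing. I'll go down in front of it.

{"name": "drive_tool", "arguments": {"plan": [[-0.25, 0.12, 0.72, 0, 0, 0], [-0.25, 0.12, 0.72, 0, 0, 0], [-0.25, 0.12, 0.72, 0, 0, 0], [-0.25, 0.12, 0.72, 0, 0, 0], [0, 0, 0, 0, 0, 0]]}}

```text
time: 6.62
eef_pos: [0.3776, -0.1146, 0.2045]
tool_rot: [-2.984, -0.087, -0.539]
contact_force: [-0.6, -1.0, -0.2]
grip_width: -0.0004
gripper_force: 0.0
```

```bash
python3 -c "
from h import *
go((-.0815,-.068,.111),(-.068,-.068,.1455),(-.0427,-.068,.179),(-.005,-.068,.2065),(.0265,-.068,.2128),(.049,-.068,.2107))
print(env.read_state()['joint_pos'].round(2))"
```

```text
t 6.62 [ 0.3776 -0.1146  0.2045] rv [-2.984 -0.087 -0.539] 
R [[0.935, 0.075, 0.346], [0.037, -0.993, 0.116], [0.352, -0.096, -0.931]] F [-0.6 -1.  -0.2] w -0.0004
extr [-0.1773 -0.0776  0.2045]
(-0.0815, -0.068, 0.111) -> [1.14 0.05 2.43]
(-0.068, -0.068, 0.1455) -> [ 0.5  -0.06 -0.55]
(-0.0427, -0.068, 0.179) -> [ 0.71 -0.05 -0.45]
(-0.005, -0.068, 0.2065) -> [ 0.9  -0.03 -0.25]
(0.0265, -0.068, 0.2128) -> [0.63 0.01 0.1 ]
(0.049, -0.068, 0.2107) -> [0.41 0.02 0.2 ]
[ 0.55  0.29 -0.15  2.47 -1.1   0.23 -0.03]
```

The fold limit blocks pointing forward. I'll come in from the right side instead, with the fingers pointing +y and down, which puts the wrist farther from the base.

```bash
cat >> h.py <<'E'
B=E@np.diag([1,-1,-1.])
def to(q,rot):
    """translation units (current tool axes), then turn units to orientation B*rot"""
    s=st();Rm=R.from_rotvec(s['tool_rot']).as_matrix();p=s['eef_pos'];print("extr",(E.T@(p-O)).round(4))
    print("shift",(Rm.T@(O+E@np.array(q)-p)/.05).round(2),"turn",(R.from_matrix(Rm.T@B@rot.as_matrix()).as_rotvec(degrees=True)/8).round(2))
E
python3 -c "
from h import *
to((-.06,-.18,.23),R.from_euler('x',45,degrees=True))
print(R.from_euler('x',45,degrees=True).as_matrix()[:,2]@B.T)"
```

```text
t 6.62 [ 0.3776 -0.1146  0.2045] rv [-2.984 -0.087 -0.539] 
R [[0.935, 0.075, 0.346], [0.037, -0.993, 0.116], [0.352, -0.096, -0.931]] F [-0.6 -1.  -0.2] w -0.0004
extr [-0.1773 -0.0776  0.2045]
shift [2.38 2.07 0.14] turn [ 4.84 -2.38  1.11]
[-0.02961056  0.70648653 -0.70710678]
```

{"name": "drive_tool", "arguments": {"plan": [[0.6, 0.5, 0.02, 0, 0, 0], [0.6, 0.5, 0.03, 0, 0, 0], [0.6, 0.5, 0.04, 0, 0, 0], [0.6, 0.57, 0.05, 0, 0, 0], [0, 0, 0, 0.8, -0.4, 0.19], [0, 0, 0, 0.8, -0.4, 0.19], [0, 0, 0, 0.8, -0.4, 0.19], [0, 0, 0, 0.8, -0.4, 0.19]]}}

```text
time: 7.62
eef_pos: [0.5008, -0.2114, 0.2324]
tool_rot: [-2.577, -0.061, -0.146]
contact_force: [0.5, 0.4, -0.6]
grip_width: -0.0
gripper_force: 0.0
```

```bash
python3 -c "
from h import *
to((-.054,-.15,.106),R.from_euler('x',45,degrees=True))
print(env.read_state()['joint_pos'].round(2))"
```

```text
t 7.62 [ 0.5008 -0.2114  0.2324] rv [-2.577 -0.061 -0.146] 
R [[0.993, 0.073, 0.091], [0.013, -0.846, 0.532], [0.116, -0.527, -0.842]] F [ 0.5  0.4 -0.6] w -0.0
extr [-0.0583 -0.1794  0.2324]
shift [-0.23  0.84  2.45] turn [ 1.62 -0.78  0.36]
[ 0.54  0.65  0.17  1.7  -0.64  1.2  -0.47]
```

{"name": "drive_tool", "arguments": {"plan": [[0, 0, 0, 0.81, -0.39, 0.18], [0, 0, 0, 0.81, -0.39, 0.18], [0, 0, 0, 0, 0, 0]]}}

```text
time: 8.0
eef_pos: [0.5005, -0.2122, 0.2297]
tool_rot: [-2.359, -0.047, 0.02]
contact_force: [-0.8, -0.1, -0.4]
grip_width: 0.0
gripper_force: 0.0
```

```bash
python3 -c "
from h import *
go((-.062,-.16,.12),(-.062,-.15,.101),(-.062,-.110,.101))"
```

```text
t 8.0 [ 0.5005 -0.2122  0.2297] rv [-2.359 -0.047  0.02 ] 
R [[0.999, 0.028, -0.029], [0.04, -0.709, 0.704], [-0.0, -0.705, -0.709]] F [-0.8 -0.1 -0.4] w 0.0
extr [-0.0586 -0.1802  0.2297]
(-0.062, -0.16, 0.12) -> [-0.07  1.26  1.84]
(-0.062, -0.15, 0.101) -> [-0.    0.13  0.41]
(-0.062, -0.11, 0.101) -> [-0.   -0.57  0.56]
```

{"name": "drive_tool", "arguments": {"plan": [[-0.02, 0.42, 0.61, 0, 0, 0], [-0.02, 0.42, 0.61, 0, 0, 0], [-0.03, 0.42, 0.62, 0, 0, 0], [0, 0.13, 0.41, 0, 0, 0], [0, -0.2, 0.2, 0, 0, 0], [0, -0.2, 0.2, 0, 0, 0], [0, -0.17, 0.16, 0, 0, 0], [0, 0, 0, 0, 0, 0]]}}

```text
time: 9.0
eef_pos: [0.4948, -0.141, 0.1045]
tool_rot: [-2.36, -0.051, 0.016]
contact_force: [0.6, -0.3, 0.7]
grip_width: 0.0001
gripper_force: 0.0
```

```bash
python3 - <<'E'
from h import *
import cv2
def tc(a,r,y): # +x/top contact: finger half 11 in x; dz from sloped face at y=-.1
    return (.07-r*np.cos(a)-.011, y, .083+r*np.sin(a)-(.0106-(y+.1106)))
go((-.062,-.109,.103),tc(.45,.120,-.108),tc(.7,.120,-.104),tc(.95,.12,-.1),tc(1.2,.118,-.097),tc(1.4,.115,-.096),tc(1.53,.112,-.096))
im=env.get_image("side")[:,:,::-1]
cv2.imwrite("pics/s3.png",cv2.resize(im[150:300,190:390],(800,600),interpolation=cv2.INTER_CUBIC))
E
```

```text
t 9.0 [ 0.4948 -0.141   0.1045] rv [-2.36  -0.051  0.016] 
R [[0.999, 0.032, -0.027], [0.042, -0.709, 0.704], [0.003, -0.704, -0.71]] F [ 0.6 -0.3  0.7] w 0.0001
extr [-0.0613 -0.1089  0.1045]
(-0.062, -0.109, 0.103) -> [-0.01  0.02  0.02]
(np.float64(-0.04905365228232121), -0.108, np.float64(0.12719586409334763)) -> [ 0.26 -0.35 -0.33]
(np.float64(-0.0327810624741386), -0.104, np.float64(0.15630612246852293)) -> [ 0.33 -0.47 -0.36]
(np.float64(-0.010801970735666026), -0.1, np.float64(0.18060986057472483)) -> [ 0.44 -0.4  -0.29]
(np.float64(0.016241784971752524), -0.097, np.float64(0.1959806121441327)) -> [ 0.54 -0.26 -0.17]
(np.float64(0.039453778566472295), -0.096, np.float64(0.20032671894867293)) -> [ 0.46 -0.07 -0.05]
(np.float64(0.05443207874094182), -0.096, np.float64(0.19890680987040532)) -> [0.3  0.02 0.02]
```

View pics/s3.png

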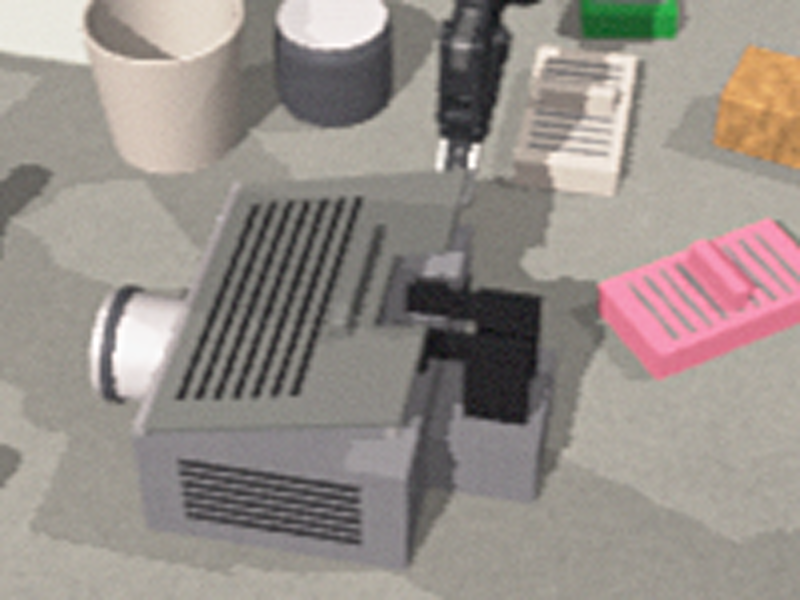

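The fingertips are at (458,160) and disappear under the cover's right front corner at (465,172), so they sit under the wing. Now I'll lift along the arc.

{"name": "drive_tool", "arguments": {"plan": [[0.13, -0.2, -0.1, 0, 0, 0], [0.13, -0.2, -0.14, 0, 0, 0], [0.17, -0.23, -0.17, 0, 0, 0], [0.17, -0.24, -0.18, 0, 0, 0], [0.22, -0.2, -0.15, 0, 0, 0], [0.22, -0.2, -0.14, 0, 0, 0], [0, 0, 0, 0, 0, 0]]}}

```text
time: 9.93
eef_pos: [0.547, -0.1244, 0.1809]
tool_rot: [-2.358, -0.053, 0.015]
contact_force: [0.3, -0.1, -0.1]
grip_width: 0.0
gripper_force: 0.0
```

```bash
python3 - <<'E'
from h import *
import cv2
def tc(a,r,y): return (.07-r*np.cos(a)-.011, y, .083+r*np.sin(a)-.006)
go(tc(.95,.12,-.096),tc(1.2,.118,-.096),tc(1.4,.115,-.096),tc(1.53,.112,-.096))
im=env.get_image("side")[:,:,::-1]
cv2.imwrite("pics/s4.png",cv2.resize(im[120:300,180:420],(800,600),interpolation=cv2.INTER_CUBIC))
E
```

```text
t 9.93 [ 0.547  -0.1244  0.1809] rv [-2.358 -0.053  0.015] 
R [[0.999, 0.034, -0.027], [0.043, -0.708, 0.705], [0.005, -0.705, -0.709]] F [ 0.3 -0.1 -0.1] w 0.0
extr [-0.0085 -0.0944  0.1809]
(np.float64(-0.010801970735666026), -0.096, np.float64(0.17460986057472483)) -> [-0.05  0.11  0.07]
(np.float64(0.016241784971752524), -0.096, np.float64(0.1869806121441327)) -> [ 0.54 -0.17 -0.17]
(np.float64(0.039453778566472295), -0.096, np.float64(0.19032671894867292)) -> [ 0.46 -0.05 -0.05]
(np.float64(0.05443207874094182), -0.096, np.float64(0.1889068098704053)) -> [0.3  0.02 0.02]
```

View pics/s4.png

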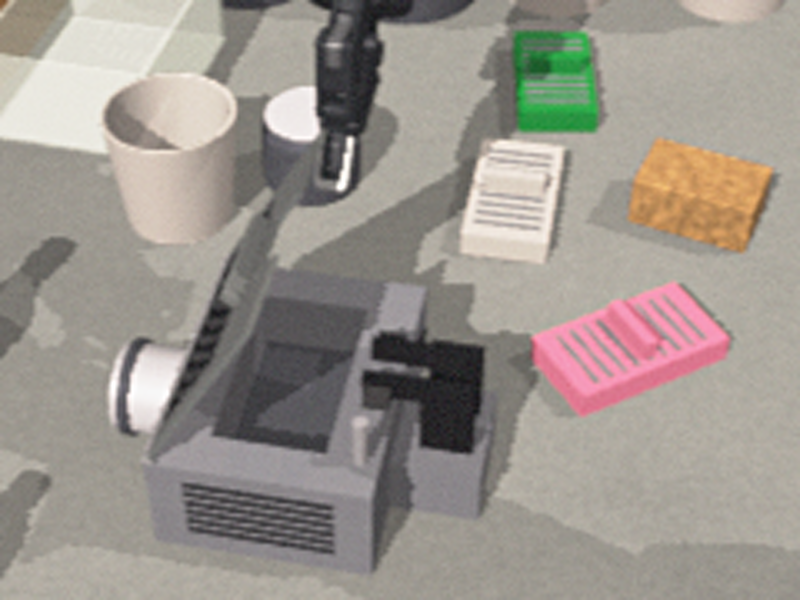

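The cover is lifting and is now at about 1.0 rad. The fingertip at (340,170) is behind its underside. I'll carry on to upright.

{"name": "drive_tool", "arguments": {"plan": [[0.25, -0.08, -0.08, 0, 0, 0], [0.25, -0.08, -0.08, 0, 0, 0], [0.25, -0.03, -0.03, 0, 0, 0], [0.2, -0.02, -0.02, 0, 0, 0], [0.15, 0, 0, 0, 0, 0], [0.15, 0.02, 0.02, 0, 0, 0], [0.1, 0, 0, 0, 0, 0], [0, 0, 0, 0, 0, 0]]}}

```text
time: 10.98
eef_pos: [0.6135, -0.1231, 0.1928]
tool_rot: [-2.36, -0.049, 0.017]
contact_force: [-0.1, 0.5, -0.0]
grip_width: 0.0004
gripper_force: 0.0
```

```bash
python3 - <<'E'
from h import *
import cv2
go((.03,-.12,.2))
im=env.get_image("side")[:,:,::-1]
cv2.imwrite("pics/s5.png",cv2.resize(im[120:300,180:420],(800,600),interpolation=cv2.INTER_CUBIC))
for a in(1.45,1.5,1.55):
  for yy in(.1,-.1): print(a,((proj("side",O+E@np.array([.07-.148*np.cos(a),yy,.083+.148*np.sin(a)]))-[180,120])*800/240).round())
E
```

```text
t 10.97 [ 0.6135 -0.1231  0.1928] rv [-2.36  -0.049  0.017] 
R [[0.999, 0.03, -0.027], [0.04, -0.709, 0.704], [0.002, -0.704, -0.71]] F [-0.1  0.5 -0. ] w 0.0004
extr [ 0.058  -0.096   0.1928]
(0.03, -0.12, 0.2) -> [-0.56  0.24 -0.44]
1.45 [150. 297.]
1.45 [243.  96.]
1.5 [137. 294.]
1.5 [232.  94.]
1.55 [125. 292.]
1.55 [221.  92.]
```

View pics/s5.png

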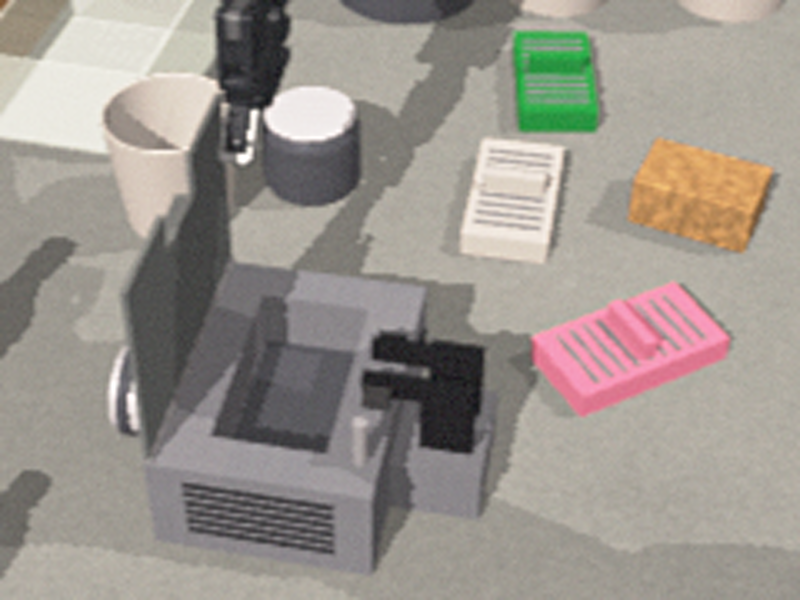

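The cover stands nearly upright, with corners (127,293) and (221,95), which is about 1.54 rad. Next I'll back off, straighten the tool and fetch the slim cassette.

{"name": "drive_tool", "arguments": {"plan": [[-0.5, 0, -0.2, 0, 0, 0], [-0.8, 0, -0.8, 0, 0, 0], [-0.8, 0, 0, -0.94, 0, 0], [-0.8, 0, 0, -0.94, 0, 0], [0, 0, 0, -0.94, 0, 0], [0, 0, 0, -0.94, 0, 0], [0, 0, 0, -0.94, 0, 0], [0, 0, 0, -0.93, 0, 0]], "gripper": 1}}

```text
time: 12.02
eef_pos: [0.4698, -0.1643, 0.229]
tool_rot: [3.133, 0.062, 0.007]
contact_force: [0.2, 0.0, -0.7]
grip_width: 0.0858
gripper_force: 0.0
```

```bash
python3 - <<'E'
from h import *
w=E.T@(np.array([.450,-.332,0])-O);print(w)
to((w[0],w[1],.10),R.from_euler('z',-.6,degrees=True))
E
```

```text
[-0.11406998 -0.29778445  0.        ]
t 12.03 [ 0.4698 -0.1643  0.229 ] rv [3.133 0.062 0.007] 
R [[0.999, 0.04, 0.005], [0.04, -0.999, -0.008], [0.005, 0.008, -1.0]] F [ 0.2  0.  -0.7] w 0.0858
extr [-0.0872 -0.131   0.229 ]
shift [-0.54  3.31  2.6 ] turn [ 0.06 -0.03 -0.09]
```

{"name": "drive_tool", "arguments": {"plan": [[-0.14, 0.83, 0.1, 0.06, -0.03, -0.09], [-0.14, 0.83, 0.2, 0, 0, 0], [-0.13, 0.83, 0.5, 0, 0, 0], [-0.13, 0.82, 0.7, 0, 0, 0], [0, 0, 0.9, 0, 0, 0], [0, 0, 0.7, 0, 0, 0], [0, 0, 0.5, 0, 0, 0], [0, 0, 0, 0, 0, 0]]}}

```text
time: 13.02
eef_pos: [0.4494, -0.3295, 0.0466]
tool_rot: [-3.134, -0.082, 0.008]
contact_force: [-0.0, 0.7, 0.3]
grip_width: 0.0852
gripper_force: 0.0
```

```bash
python3 - <<'E'
from h import *
w=E.T@(np.array([.450,-.332,0])-O)
to((w[0],w[1],.041),R.from_euler('z',-.6,degrees=True))
E
```

```text
t 13.03 [ 0.4494 -0.3295  0.0466] rv [-3.134 -0.082  0.008] 
R [[0.999, 0.052, -0.005], [0.052, -0.999, 0.006], [-0.005, -0.006, -1.0]] F [-0.   0.7  0.3] w 0.0852
extr [-0.1146 -0.2952  0.0466]
shift [0.01 0.05 0.11] turn [-0.04  0.03 -0.  ]
```

{"name": "drive_tool", "arguments": {"plan": [[0.01, 0.05, 0.11, -0.04, 0.03, 0], [0, 0, 0, 0, 0, 0]]}}

```text
time: 13.28
eef_pos: [0.4516, -0.3332, 0.0434]
tool_rot: [3.138, 0.083, 0.006]
contact_force: [-1.0, -0.0, 0.2]
grip_width: 0.0851
gripper_force: 0.0
```

{"name": "drive_tool", "arguments": {"plan": [[0, 0, 0, 0, 0, 0], [0, 0, 0, 0, 0, 0], [0, 0, 0, 0, 0, 0], [0, 0, 0, 0, 0, 0], [0, 0, 0, 0, 0, 0], [0, 0, 0, 0, 0, 0], [0, 0, 0, 0, 0, 0], [0, 0, 0, 0, 0, 0]], "gripper": -1, "squeeze": 40}}

```text
time: 14.28
eef_pos: [0.4512, -0.3327, 0.0427]
tool_rot: [3.139, 0.083, 0.004]
contact_force: [-0.9, 0.9, 5.4]
grip_width: 0.0087
gripper_force: 41.0
```

```bash
python3 - <<'E'
from h import *
import cv2
to((0,0,.22),R.identity())
im=env.get_image("top")[:,:,::-1]
cv2.imwrite("pics/s6.png",cv2.resize(im[130:280,225:425],(800,600),interpolation=cv2.INTER_CUBIC))
E
```

```text
t 14.28 [ 0.4512 -0.3327  0.0427] rv [3.139 0.083 0.004] 
R [[0.999, 0.053, 0.002], [0.053, -0.999, -0.002], [0.002, 0.002, -1.0]] F [-0.9  0.9  5.4] w 0.0087
extr [-0.1129 -0.2985  0.0427]
shift [ 2.33 -5.94 -3.55] turn [ 0.01 -0.02  0.08]
```

View pics/s6.png

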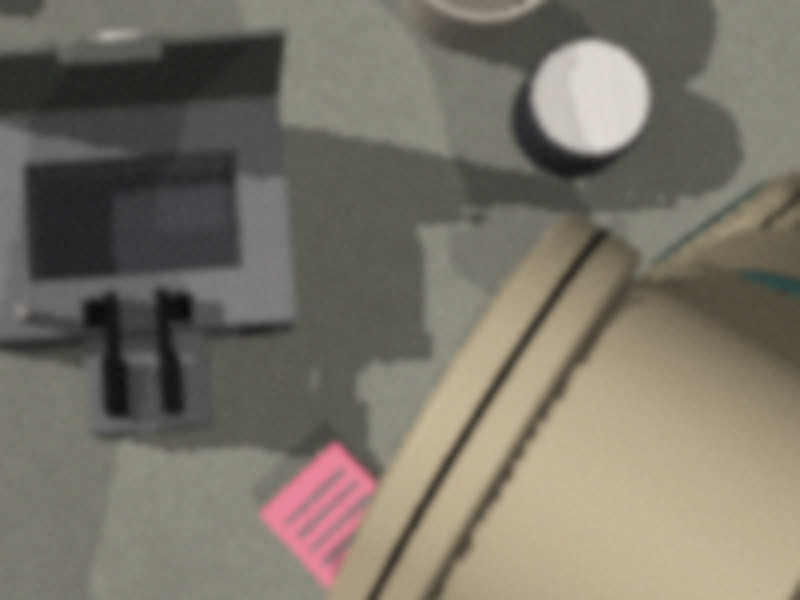

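The view shows the bay opening with rim corners (25,165), (238,152), (242,267), (32,280). The grip holds the rib, with the opening at 8.7 mm and 41 N.

```bash
python3 - <<'E'
from h import *
P=lambda x,y,z:at("top",225+x/4-.375,130+y/4-.375,z)
s=[P(*q,.08) for q in((25,165),(238,152),(242,267),(32,280))]
m=np.mean(s,0);l=s[0]-s[1]+s[3]-s[2];k=s[0]-s[3]+s[1]-s[2]
print("bay",m,"yaw",np.degrees(np.arctan2(-l[0],l[1])),np.linalg.norm(l)/2,np.linalg.norm(k)/2, "O",O)
E
```

```text
bay [ 0.55171388 -0.02902802  0.08      ] yaw 2.2574196810244875 0.13708084543574434 0.07564807634285071 O [ 0.5515 -0.0297  0.    ]
```

{"name": "drive_tool", "arguments": {"plan": [[0, 0, -0.5, 0, 0, 0], [0, 0, -0.8, 0, 0, 0], [0, 0, -0.8, 0, 0, 0], [0, 0, -0.8, 0, 0, 0], [0, 0, -0.65, 0, 0, 0], [0.3, -0.7, 0, 0.01, -0.02, 0.08], [0.3, -0.7, 0, 0, 0, 0], [0.3, -0.7, 0, 0, 0, 0]]}}

```text
time: 15.32
eef_pos: [0.4909, -0.2243, 0.2193]
tool_rot: [3.141, 0.065, -0.002]
contact_force: [0.3, -0.4, -1.0]
grip_width: 0.0086
gripper_force: 40.2
```

```bash
python3 - <<'E'
from h import *
to((0,0,.22),R.identity())
import cv2
im=env.get_image("side")[:,:,::-1]
cv2.imwrite("pics/s7.png",cv2.resize(im[60:300,180:500],(800,600),interpolation=cv2.INTER_CUBIC))
E
```

```text
t 15.32 [ 0.4909 -0.2243  0.2193] rv [ 3.141e+00  6.500e-02 -2.000e-03] 
R [[0.999, 0.041, -0.001], [0.041, -0.999, -0.0], [-0.001, 0.0, -1.0]] F [ 0.3 -0.4 -1. ] w 0.0086
extr [-0.0687 -0.1919  0.2193]
shift [ 1.37 -3.84 -0.02] turn [ 0.    0.01 -0.  ]
```

{"name": "drive_tool", "arguments": {"plan": [[0.28, -0.77, 0, 0, 0, 0], [0.28, -0.77, 0, 0, 0, 0], [0.28, -0.77, 0, 0, 0, 0], [0.28, -0.77, 0, 0, 0, 0], [0.24, -0.7, 0, 0, 0, 0], [0, 0, 0, 0, 0, 0], [0, 0, 0, 0, 0, 0]]}}

```text
time: 16.25
eef_pos: [0.5504, -0.0346, 0.2193]
tool_rot: [3.139, 0.065, -0.003]
contact_force: [0.3, 0.4, -1.8]
grip_width: 0.0088
gripper_force: 40.2
```

```bash
python3 - <<'E'
from h import *
to((.0015,0.0005,.085),R.identity())
import cv2
im=env.get_image("top")[:,:,::-1]
cv2.imwrite("pics/s8.png",np.hstack([cv2.resize(im[100:250,200:350],(400,400),interpolation=cv2.INTER_CUBIC),cv2.resize(env.get_image("side")[:,:,::-1][90:300,190:400],(400,400))]))
E
```

```text
t 16.25 [ 0.5504 -0.0346  0.2193] rv [ 3.139e+00  6.500e-02 -3.000e-03] 
R [[0.999, 0.042, -0.002], [0.042, -0.999, -0.002], [-0.002, 0.001, -1.0]] F [ 0.3  0.4 -1.8] w 0.0088
extr [-0.0013 -0.0048  0.2193]
shift [ 0.06 -0.11  2.69] turn [ 0.01  0.01 -0.  ]
```

View pics/s8.png

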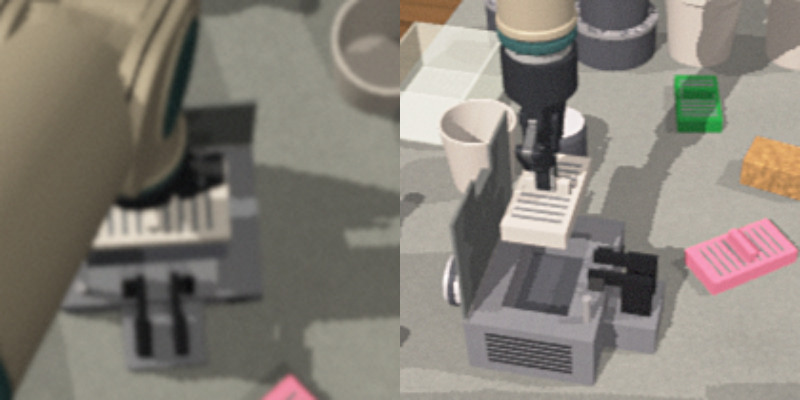

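```bash
python3 - <<'E'
from h import *
s=env.read_state();e=lambda p:(E.T@(p-s['eef_pos'])).round(4)
for n,x,y in(("top",200+230*.375,100+238*.375),("side",190+105*.525,90+226*.525),("side",190+173*.525,90+234*.525)):print(n,e(at(n,x,y,.1986)))
E
```

```text
top [-0.038  -0.0636 -0.021 ]
side [ 0.0278  0.0653 -0.021 ]
side [-0.0452  0.0632 -0.021 ]
```

```bash
cat > fit.py <<'E'
from h import *
import cv2
from scipy.optimize import minimize
s=env.read_state();p0=s['eef_pos'];M={}
for n in("side","top"):
    im=env.get_image(n).astype(int);r,g,b=im[...,0],im[...,1],im[...,2]
    m=((r>150)&(r-b>8)&(r-b<70)&(abs(r-g)<30)).astype(np.uint8)
    # window round the expected cassette
    c=proj(n,p0-[0,0,.03]);w=np.zeros_like(m);cv2.circle(w,tuple(int(v) for v in c),55,1,-1)
    m=cv2.morphologyEx(m*w,cv2.MORPH_CLOSE,np.ones((5,5)))
    k,lab,stt,_=cv2.connectedComponentsWithStats(m);i=1+np.argmax(stt[1:,4]);M[n]=(lab==i).astype(np.uint8)
    ys,xs=np.nonzero(M[n]);print(n,"area",len(xs),"x",xs.min(),xs.max(),"y",ys.min(),ys.max(),"centre",c.round())
def sil(n,d):
    P=[p0+E@np.array([d[0]+a*.035,d[1]+b*.065,d[2]+c]) for a in(-1,1) for b in(-1,1) for c in(0,.022)]
    h=cv2.convexHull((np.array([proj(n,q) for q in P])*16).astype(np.int32)) ;z=np.zeros((420,560),np.uint8)
    cv2.fillConvexPoly(z,h,1,shift=4);return z
def sc(n,d):
    z=sil(n,d);return (z&M[n]).sum()/((z|M[n]).sum())
for n in("side",):
    best=sorted(((sc(n,(x,y,-.0427)),x,y) for x in np.arange(-.014,.0101,.001) for y in np.arange(-.008,.0081,.002)),reverse=True)[:6]
    print(n,np.round(best,4).tolist())
E
python3 fit.py
```

```text
side area 2331 x 242 318 y 140 220 centre [267. 193.]
top area 633 x 236 285 y 170 191 centre [258. 175.]
side [[0.5403, -0.0, 0.0], [0.5402, -0.001, -0.002], [0.5394, -0.001, 0.0], [0.5378, -0.0, -0.002], [0.5366, 0.001, 0.0], [0.5364, 0.001, -0.002]]
```

{"name": "drive_tool", "arguments": {"plan": [[0.06, -0.11, 0.3, 0, 0, 0], [0, 0, 0.7, 0, 0, 0], [0, 0, 0.5, 0, 0, 0], [0, 0, 0, 0, 0, 0], [0, 0, 0, 0, 0, 0]]}}

```text
time: 17.08
eef_pos: [0.5541, -0.0284, 0.1451]
tool_rot: [3.14, 0.065, 0.0]
contact_force: [0.6, 0.1, -1.3]
grip_width: 0.009
gripper_force: 40.2
```

```bash
python3 -c "
from h import *
to((.0017,0.0007,.0785),R.identity())"
```

```text
t 17.07 [ 0.5541 -0.0284  0.1451] rv [3.14  0.065 0.   ] 
R [[0.999, 0.042, 0.0], [0.042, -0.999, -0.001], [0.0, 0.001, -1.0]] F [ 0.6  0.1 -1.3] w 0.009
extr [0.0027 0.0012 0.1451]
shift [-0.02  0.01  1.33] turn [ 0. -0. -0.]
```

{"name": "drive_tool", "arguments": {"plan": [[-0.02, 0.01, 0.2, 0, 0, 0], [0, 0, 0.2, 0, 0, 0], [0, 0, 0.15, 0, 0, 0], [0, 0, 0.15, 0, 0, 0], [0, 0, 0.1, 0, 0, 0], [0, 0, 0, 0, 0, 0]]}}

```text
time: 17.82
eef_pos: [0.5524, -0.0288, 0.1043]
tool_rot: [3.14, 0.066, -0.002]
contact_force: [0.7, -1.2, -2.2]
grip_width: 0.0085
gripper_force: 40.2
```

{"name": "drive_tool", "arguments": {"plan": [[0, 0, 0.15, 0, 0, 0], [0, 0, 0.15, 0, 0, 0], [0, 0, 0.12, 0, 0, 0], [0, 0, 0.08, 0, 0, 0], [0, 0, 0.02, 0, 0, 0], [0, 0, 0, 0, 0, 0]]}}

```text
time: 18.58
eef_pos: [0.5527, -0.0289, 0.0788]
tool_rot: [3.14, 0.066, -0.001]
contact_force: [0.2, 0.0, -1.7]
grip_width: 0.0087
gripper_force: 40.2
```

{"name": "drive_tool", "arguments": {"plan": [[0, 0, 0, 0, 0, 0], [0, 0, 0, 0, 0, 0], [0, 0, 0, 0, 0, 0], [0, 0, -0.3, 0, 0, 0], [0, 0, -0.8, 0, 0, 0], [0, 0, -1, 0, 0, 0], [0, 0, -1, 0, 0, 0], [0, 0, -1, 0, 0, 0]], "gripper": 0.1}}

```text
time: 19.58
eef_pos: [0.5525, -0.0288, 0.2866]
tool_rot: [3.14, 0.065, 0.001]
contact_force: [1.1, 0.3, 0.2]
grip_width: 0.0469
gripper_force: 0.0
```

```bash
cat > close.py <<'E'
from h import *
def tc(a,r,y=-.066): return tuple(np.round((.07-r*np.cos(a)+.004*np.sin(a)+.011, y, .083+r*np.sin(a)+.004*np.cos(a)+.014),4))
E
python3 - <<'E'
from close import *
go((.0,-.066,.31),(.105,-.066,.31),(.105,-.066,.222))
im=env.get_image("top").astype(int)
# verify cassette in bay: white pixels fitting a flat cassette at bay floor
import cv2
for n in("top","side"):
    im=env.get_image(n).astype(int);r,b=im[...,0],im[...,2]
    q=np.array([proj(n,O+E@np.array([a*.035,c*.065,.057])) for a,c in((-1,-1),(-1,1),(1,1),(1,-1))])
    z=np.zeros((420,560),np.uint8);cv2.fillConvexPoly(z,q.round().astype(np.int32),1)
    w=(r>120)&(r-b>5);print(n,"white frac in expected",w[z>0].mean().round(3))
E
```

```text
t 19.57 [ 0.5525 -0.0288  0.2866] rv [3.14e+00 6.50e-02 1.00e-03] 
R [[0.999, 0.042, 0.001], [0.042, -0.999, -0.001], [0.0, 0.001, -1.0]] F [1.1 0.3 0.2] w 0.0469
extr [0.001  0.0009 0.2866]
(0.0, -0.066, 0.31) -> [-0.02  1.34 -0.47]
(0.105, -0.066, 0.31) -> [ 2.1 -0.   0. ]
(0.105, -0.066, 0.222) -> [-0.   -0.    1.76]
top white frac in expected 0.926
side white frac in expected 0.793
```

{"name": "drive_tool", "arguments": {"plan": [[0, 0.67, -0.3, 0, 0, 0], [0, 0.67, -0.17, 0, 0, 0], [0.7, 0, 0, 0, 0, 0], [0.7, 0, 0, 0, 0, 0], [0.7, 0, 0, 0, 0, 0], [0, 0, 0.8, 0, 0, 0], [0, 0, 0.8, 0, 0, 0], [0, 0, 0.16, 0, 0, 0]], "gripper": -1}}

```text
time: 20.72
eef_pos: [0.6579, -0.0905, 0.2156]
tool_rot: [-3.14, -0.065, 0.013]
contact_force: [-0.5, -0.0, 0.6]
grip_width: 0.0001
gripper_force: 0.0
```

```bash
python3 - <<'E'
from close import *
go(tc(1.54,.125),tc(1.4,.127),tc(1.2,.13),tc(1.0,.132),tc(.8,.134),tc(.6,.136),tc(.45,.138),tc(.3,.138),tc(.15,.138),tc(0,.138))
E
```

```text
t 20.73 [ 0.6579 -0.0905  0.2156] rv [-3.14  -0.065  0.013] 
R [[0.999, 0.042, -0.008], [0.042, -0.999, 0.001], [-0.008, -0.001, -1.0]] F [-0.5 -0.   0.6] w 0.0001
extr [ 0.1037 -0.0652  0.2156]
(np.float64(0.0811), np.float64(-0.066), np.float64(0.2221)) -> [-0.45  0.02 -0.13]
(np.float64(0.0634), np.float64(-0.066), np.float64(0.2228)) -> [-0.35  0.   -0.01]
(np.float64(0.0376), np.float64(-0.066), np.float64(0.2196)) -> [-0.52  0.    0.07]
(np.float64(0.013), np.float64(-0.066), np.float64(0.2102)) -> [-0.49  0.    0.19]
(np.float64(-0.0095), np.float64(-0.066), np.float64(0.1959)) -> [-0.45  0.    0.29]
(np.float64(-0.029), np.float64(-0.066), np.float64(0.1771)) -> [-0.39  0.    0.38]
(np.float64(-0.0415), np.float64(-0.066), np.float64(0.1606)) -> [-0.25  0.    0.33]
(np.float64(-0.0497), np.float64(-0.066), np.float64(0.1416)) -> [-0.16  0.    0.38]
(np.float64(-0.0549), np.float64(-0.066), np.float64(0.1216)) -> [-0.1  0.   0.4]
(np.float64(-0.057), np.float64(-0.066), np.float64(0.101)) -> [-0.04  0.    0.41]
```

{"name": "drive_tool", "arguments": {"plan": [[-0.45, 0, -0.13, 0, 0, 0], [-0.35, 0, -0.01, 0, 0, 0], [-0.26, 0, 0.03, 0, 0, 0], [-0.26, 0, 0.04, 0, 0, 0], [-0.25, 0, 0.09, 0, 0, 0], [-0.24, 0, 0.1, 0, 0, 0], [-0.23, 0, 0.14, 0, 0, 0], [-0.22, 0, 0.15, 0, 0, 0]]}}

```text
time: 21.72
eef_pos: [0.5481, -0.0963, 0.1998]
tool_rot: [3.14, 0.066, 0.003]
contact_force: [1.2, -0.4, -1.7]
grip_width: -0.0003
gripper_force: 0.3
```

```bash
python3 - <<'E'
from close import *
go(tc(.6,.136),tc(.45,.138),tc(.3,.138),tc(.15,.138),tc(0,.138))
E
```

```text
t 21.73 [ 0.5481 -0.0963  0.1998] rv [3.14e+00 6.60e-02 3.00e-03] 
R [[0.999, 0.042, 0.002], [0.042, -0.999, -0.001], [0.002, 0.001, -1.0]] F [ 1.2 -0.4 -1.7] w -0.0003
extr [-0.0062 -0.0664  0.1998]
(np.float64(-0.029), np.float64(-0.066), np.float64(0.1771)) -> [-0.46 -0.01  0.45]
(np.float64(-0.0415), np.float64(-0.066), np.float64(0.1606)) -> [-0.25 -0.    0.33]
(np.float64(-0.0497), np.float64(-0.066), np.float64(0.1416)) -> [-0.16 -0.    0.38]
(np.float64(-0.0549), np.float64(-0.066), np.float64(0.1216)) -> [-0.1 -0.   0.4]
(np.float64(-0.057), np.float64(-0.066), np.float64(0.101)) -> [-0.04 -0.    0.41]
```

{"name": "drive_tool", "arguments": {"plan": [[-0.21, 0, 0.2, 0, 0, 0], [-0.21, 0, 0.21, 0, 0, 0], [-0.13, 0, 0.17, 0, 0, 0], [-0.12, 0, 0.17, 0, 0, 0], [-0.08, 0, 0.19, 0, 0, 0], [-0.08, 0, 0.19, 0, 0, 0], [-0.05, 0, 0.2, 0, 0, 0], [-0.05, 0, 0.2, 0, 0, 0]]}}

```text
time: 22.72
eef_pos: [0.5009, -0.098, 0.1218]
tool_rot: [3.14, 0.066, -0.001]
contact_force: [-0.5, 0.9, 4.0]
grip_width: -0.0001
gripper_force: 1.7
```

```bash
python3 - <<'E'
from close import *
go(tc(0,.138))
for n in("side","top"):
    import cv2;im=env.get_image(n);cv2.imwrite(f"pics/d_{n}.png",im[:,:,::-1])
E
```

```text
t 22.73 [ 0.5009 -0.098   0.1218] rv [ 3.14e+00  6.60e-02 -1.00e-03] 
R [[0.999, 0.042, -0.001], [0.042, -0.999, -0.0], [-0.001, 0.0, -1.0]] F [-0.5  0.9  4. ] w -0.0001
extr [-0.0534 -0.0662  0.1218]
(np.float64(-0.057), np.float64(-0.066), np.float64(0.101)) -> [-0.07 -0.    0.42]
```

{"name": "drive_tool", "arguments": {"plan": [[-0.05, 0, 0.12, 0, 0, 0], [0, 0, 0.12, 0, 0, 0], [0, 0, 0.1, 0, 0, 0], [0, 0, 0.08, 0, 0, 0], [0, 0, 0.02, 0, 0, 0], [0, 0, 0, 0, 0, 0], [0, 0, 0, 0, 0, 0]]}}

```text
time: 23.7
eef_pos: [0.4986, -0.0982, 0.1009]
tool_rot: [3.141, 0.066, 0.0]
contact_force: [-2.1, 1.4, 9.0]
grip_width: -0.0002
gripper_force: 4.2
```

{"name": "drive_tool", "arguments": {"plan": [[0, 0, 0.03, 0, 0, 0], [0, 0, 0.03, 0, 0, 0], [0, 0, 0.03, 0, 0, 0], [0, 0, 0, 0, 0, 0], [0, 0, 0, 0, 0, 0], [0, 0, 0, 0, 0, 0]]}}

```text
time: 24.45
eef_pos: [0.4986, -0.0983, 0.0998]
tool_rot: [-3.14, -0.065, -0.003]
contact_force: [-10.2, 2.5, 44.2]
grip_width: 0.0002
gripper_force: 22.3
```

{"name": "drive_tool", "arguments": {"plan": [[0, 0, -0.1, 0, 0, 0], [0, 0, -0.3, 0, 0, 0], [0, 0, -0.8, 0, 0, 0], [0, 0, -1, 0, 0, 0], [0, 1, -0.5, 0, 0, 0], [0, 1, 0, 0, 0, 0], [0, 1, 0, 0, 0, 0], [0, 1, 0, 0, 0, 0]]}}

```text
time: 25.45
eef_pos: [0.5069, -0.2992, 0.2312]
tool_rot: [3.14, 0.067, -0.001]
contact_force: [1.0, -0.2, 0.6]
grip_width: 0.0001
gripper_force: 0.0
```

```bash
cat > chk.py <<'E'
from h import *
import cv2
st()
# compare the scene with the synthetic hypotheses: first picture (shut) vs now, round the extractor
ref=cv2.resize(cv2.imread("pics/side0.png"),(560,420),interpolation=cv2.INTER_AREA)
now=env.get_image("side")[:,:,::-1].copy();cv2.imwrite("pics/end_side.png",now)
open_=cv2.imread("pics/s2.png");open_=cv2.resize(open_,(200,150),interpolation=cv2.INTER_AREA)
a=now[170:320,190:390].astype(int)[60:125,20:150];
for n,b in(("shut",ref[170:320,190:390]),("ajar",open_)):print(n,abs(a-b.astype(int)[60:125,20:150]).mean())
d=abs(a-ref[170:320,190:390].astype(int)[60:125,20:150]).sum(2);print("pix differing",(d>90).sum(),np.argwhere(d>90)[:8].tolist())
E
python3 chk.py
```

```text
t 25.45 [ 0.5069 -0.2992  0.2312] rv [ 3.14e+00  6.70e-02 -1.00e-03] 
R [[0.999, 0.042, -0.001], [0.042, -0.999, -0.0], [-0.001, 0.0, -1.0]] F [ 1.  -0.2  0.6] w 0.0001
shut 7.612741617357002
ajar 11.70051282051282
pix differing 0 []
```

```bash
python3 - <<'E'
from h import *
import cv2
for n in("side","top"):
    ref=cv2.resize(cv2.imread(f"pics/{n}0.png"),(560,420),interpolation=cv2.INTER_AREA).astype(int);now=env.get_image(n)[:,:,::-1].astype(int)
    m=(abs(now-ref).sum(2)>110).astype(np.uint8);m=cv2.morphologyEx(m,cv2.MORPH_OPEN,np.ones((3,3)))
    k,l,s,_=cv2.connectedComponentsWithStats(m);print(n,[r.tolist() for r in s[1:] if r[4]>12])
print(env.sign_off())
E
```

```text
side [[295, 0, 15, 19, 123], [313, 0, 17, 9, 131], [423, 0, 28, 74, 995], [490, 0, 70, 40, 1798], [439, 6, 15, 5, 57], [329, 10, 7, 26, 126], [447, 11, 11, 19, 115], [507, 36, 53, 122, 2752], [301, 39, 34, 52, 1234], [448, 55, 3, 5, 15], [346, 71, 27, 22, 382], [374, 84, 8, 5, 31], [311, 88, 4, 9, 29], [455, 93, 55, 88, 1938], [345, 94, 18, 37, 409], [441, 95, 10, 8, 56], [499, 97, 25, 43, 456], [310, 99, 12, 10, 68], [366, 103, 16, 16, 93], [545, 104, 3, 5, 15], [545, 110, 11, 46, 283], [324, 162, 9, 5, 32], [338, 163, 6, 3, 18], [538, 167, 22, 58, 839], [323, 169, 20, 6, 92], [319, 178, 25, 15, 126], [534, 183, 4, 9, 31], [499, 188, 9, 27, 145], [531, 213, 5, 9, 28], [556, 237, 4, 9, 33]]
top [[426, 106, 13, 12, 62], [451, 112, 18, 15, 110], [410, 122, 16, 16, 105], [425, 130, 5, 5, 19], [459, 136, 19, 44, 395], [475, 136, 13, 23, 150], [379, 150, 31, 29, 585], [479, 151, 9, 17, 90], [359, 178, 8, 5, 30], [336, 205, 63, 32, 1376], [471, 206, 89, 31, 1668], [411, 217, 11, 22, 110], [401, 222, 26, 58, 737], [301, 232, 15, 12, 97], [503, 236, 35, 13, 196], [292, 243, 19, 17, 94], [329, 259, 4, 4, 14], [225, 261, 46, 35, 555], [308, 261, 15, 17, 75], [317, 275, 23, 18, 114], [330, 284, 10, 10, 42], [194, 294, 12, 7, 68], [302, 296, 95, 93, 2090], [204, 300, 14, 22, 183], [512, 300, 48, 45, 1095], [153, 310, 36, 61, 630], [178, 317, 120, 103, 6986], [160, 323, 41, 79, 849], [183, 329, 26, 40, 180], [428, 363, 132, 44, 2000], [556, 372, 4, 7, 18], [553, 379, 6, 6, 28], [284, 383, 36, 37, 679], [308, 388, 32, 32, 550], [552, 390, 7, 8, 35], [368, 393, 43, 10, 208], [519, 392, 7, 7, 30], [517, 398, 4, 4, 15], [538, 410, 22, 10, 148]]
the job is handed in; nothing more can be done
None
```

I handed the job in: the slim cassette is in the bay and the cover is pressed shut, matching the starting picture, but the tabs' snap and the cassette lying flat were not seen directly, and the final press peaked at 44 N through the fingertips.

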